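# Free the sticking bolt of a crate gate and hold the gate ajar

### The job

Slide the blue grille hood along the gate's top rail, by its yellow lug, until its spring catch clicks and it stays clear of the bolt. Then take the bolt's orange grip tab, lift the sagging bolt over the bent lip of the keeper while pulling it back out of the keeper, and swing the self-closing gate towards the robot to about 25 degrees. Finish while still gripping the tab and holding the gate ajar there with the bolt drawn; leave the hammer, the pliers and the stone weight where they lie.

Things in the scene. Friction and masses are not known exactly. Their poses are not given: they have to be found in the camera images.
- crate: Fixed slatted wooden crate, open above, 330 long (y) x 220 deep x 140 high. Origin on the table straight below the grip tab's starting place; z up, -x to the robot, +y along the shut gate from keeper post (y -79) to hinge post (y +212). The gate is the plane x = 0; its top rail, 24 thick, is 140 high at its upper face. Wire guide loops, 29 wide, 46 high, stand on it at y -42 and +90.
- hood (a joint): Travel in m of the blue grille hood along the rail towards the hinge. 0: over the grip tab, which then cannot be reached. A return spring of 2 to 3 N pushes it back to 0 if let go before the catch; the catch is passed at about 0.103 with a push of about 10 N, after which the hood rests at about 0.11 by itself; hard stop at 0.115.
- hood_lug (a point): Centre of the yellow lug on the hood: upright block 34 across the rail, 12 along it, 30 high, centre 218 above the table (top 233, foot 203). Hood 50 long along the rail, 58 wide, reaching 43 from the lug's centre on the keeper side and 7 on the hinge side. Push the lug along the rail towards the hinge. Axes as the crate's, turning with the gate.
- grip_tab: Orange grip tab standing on the bolt: 14 thick across the rail (x), 26 along it (y), 32 high. Origin at its centre, 178 above the table as the bolt sags (38 above the rail). The steel rod, 10 in diameter, has its axis 21 below this origin. To be pinched across the rail from above once the hood is away. Axes as the crate's, turning with the gate.
- bolt (a joint): How far the bolt is drawn, m: 0 shot into the keeper, up to 0.045 drawn towards the hinge (along the rail). It stops at about 0.002 against the bent lip unless lifted; from 0.02 its nose is out of the keeper and the gate is free. Friction about 1 N; it stays where it is left.
- bolt_lift (a joint): Height of the bolt above its sagging position, m, 0 to 0.016 (hard stop). A step at its nose hangs behind the lip and clears it above 0.007; keep it lifted until drawn 0.02. Lifting takes about 2.5 to 4 N; it sags again if let go.
- gate (a joint): Opening of the gate, rad: 0 shut, grows as it swings towards the robot (crate -x), up to 1.2. Seen from above the gate turns clockwise as it opens. A spring of about 0.2 to 0.6 N m closes it whenever it is let go.
- gate_hinge (a point): Point on the gate's vertical hinge axis at rail height (140 mm), 192 mm from the tab's starting place along the rail.
- hammer: Bystander: hammer 270 long with wooden handle lying on the table beyond the keeper end of the crate. Origin under its middle.
- pliers: Bystander: pliers 200 long with orange handles, lying on the table beyond the hinge end of the crate. Origin under the middle.
- weight: Bystander: round pale stone weight 84 in diameter, 45 high, standing on the floor of the crate behind the gate. Origin under its centre.
- keeper_lip (a point): Top edge of the keeper's brass lip, bent up: 4 thick along y, 20 wide, 11 high above the rail's upper face; the bolt must be lifted over it. It stands 62 mm from the tab's starting place, on the post at the free end of the gate. Behind it are the dark steel keeper's two cheeks, 22 apart, 26 long, 40 high, with a strap above. Axes as the crate's.

How it is judged:
By the outcome, as a careful person would: the job done as asked, in the order asked, and still so for the second after the job is handed in, while the arm keeps its last pose, push and grip.
It also fails if it takes over 51 s, if anything falls off the work surface, if the arm or the gripper's body presses on something with over 40 N, if the wrist force passes 120 N, or if a joint passes its speed limit or range.

### The arm

A 7-joint arm with a two-finger parallel gripper is mounted at the origin on the work surface. World frame = base frame: x ahead of the robot, y to its left, z up, the work surface at z = 0. Lengths are in mm, angles in rad, forces in N, time in s.
With the tool pointing down it reaches from about 400 to 850 mm from the base axis. Payload 4.4 kg.
Tool frame: the origin (TCP) lies at the very end of the fingers, on their centre line; the grasp point (between the pads) lies 19 mm behind it (manip.grip_point_offset is the distance from the TCP to the grasp point, in mm); z points along the fingers, y is the direction in which the jaws open and shut (so a half turn about z gives the same grasp; the last joint's range is limited). The gripper opens to 94 mm and grips with 3 to 60 N. Pads are 16 mm wide; open, the fingers measure 119 mm over their backs; the gripper's body (75 mm by 177 mm) begins 78 mm behind the grasp point.
Start: joints at [1.254, 0.628, 0.038, 1.517, -0.027, 0.996, -0.02], TCP at [161.345, -629.671, 205.478] pointing down, gripper open.
Joint ranges: [-3.06, 3.06], [-0.37, 2.12], [-1.25, 1.32], [0.18, 2.47], [-1.1, 4.24], [0.23, 1.98], [-2.94, 2.94]. Speed limits (rad/s): [2.57, 2.57, 3.14, 3.14, 3.14, 3.14, 3.14].

### API

Orientations are given as a unit quaternion [w, x, y, z].
In Python, from bench import monitor, eyes, finish_job, finder, manip gives the robot as it stands.
- The arm moves only by the tool send_rows, never from a script. Its argument "plan" is a list of rows, each a list of 4 numbers: the shift along the tool's x, y, z in m, then the turn about the tool's z in degrees. In form: [[dx, dy, dz, twist], ...]. A call has 1 to 5 rows; each row is the pose to reach, as a shift and turn from the pose measured when the call began, along the tool's axes at that moment; what a row does not reach only later rows make up. A row lasts 1/8 s, in which the tool goes at most 62.5 mm and 10.7 degrees, less where a joint would pass 70% of its speed; a pose out of reach is approached as far as the arm can. A call with a gripper value outside its range is refused whole. "fingers" is the finger opening in m, from 0 to 0.094, set as the call begins (left out, the last holds). The fingers move at their own pace and stop on an object; "newtons" is the grip in N (left out, the last holds). Time passes only in rows, so rows that repeat a pose let the fingers close. It gives the time, the measured TCP pose, the force and the opening at its end, in the units of the state.
- monitor.get_state(): the state, without advancing time (a new reading comes with each control period).
- eyes.grab_frame(name): name is "scene" or "top" or "wrist"; returns (picture, depth): 384x512x3 uint8, red, green, blue; 384x512 float32, mm along the optical axis (not along the pixel's ray), 0 where there is no reading.
- eyes.get_calibration(name): a dict with "vfov" (degrees; the focal length in pixels is half the picture's height over the tangent of half this angle, whatever the lens; pixels are square), "cx", "cy" (the principal point, pixels), "T" (4x4, takes a point from camera to world coordinates). Camera axes: x right, y up, looking along -z (the intrinsics and any distortion apply to the point x, -y, -z); pixel columns grow to the right and rows downward; lengths in mm; the calibration is good to about 2 mm. A picture is of the moment at which its call begins: read the wrist's pose just before it. get_calibration takes no time and is no camera call; for the wrist camera it gives the pose at the moment of the call.
- finish_job(): hands the job in, once; it reports no verdict.
Trained networks look in the newest picture that a camera, given by its name, has taken for a name from the list of things; names that differ only in an ending like _2 or _b are one class to them, and where a whole thing is asked for, a point or a joint stands for the part that bears it (a point fixed in the world has none). Each returns a list of dicts, best first, with "score" (0 to 1); they miss things now and then, are a little off and sometimes report something else, mostly with a low value. They report only what shows in the picture. A call takes as long as a camera call.
- finder.look_for(camera, target): "bbox" ([centre column, centre row, width, height] as shares, 0 to 1, of the picture: columns of its width, rows of its height, round what is visible of it).
- finder.landmark_of(camera, target): "xy" ([column, row] as shares, 0 to 1, of the picture: columns of its width, rows of its height: a listed point, or the origin of a listed thing).
The state is a dict: "time": time; "q": joint angles; "qvel": joint speeds; "joint_torque": joint torques, N m; "ee_pos": TCP position; "eef_rot": TCP orientation; "contact_force": force on the tool from outside, world axes, zero at the start; "wrist_torque": the same for the moment, N m; "grip_width": finger opening in mm.
Only numpy, scipy, OpenCV 4.12 (cv2) and the standard library are available. Lean on these libraries where they do the work, as an engineer would, in place of code of your own. Each camera call takes 0.05 s, during which the arm holds its last target. There are 200 camera calls.

## Working session

There is one attempt and no reset: what is moved stays moved. The work goes in short steps, Python scripts to look and compute and a tool call to move; the robot and the scene stay as the last step left them, time stands still between calls to the robot, and variables do not carry over. Pictures are saved under pics/ and viewed, about 8 in all and at most 12, crops included, and the job is handed in when it is done.

Besides the shell and the picture viewer there is one more tool, called after ">>>" as name([rows], argument=value, ...), one row to a line, values as JSON. send_rows: Moves the arm, as the interface text tells. Its arguments: {"type":"object","properties":{"plan":{"type":"array","items":{"type":"array","items":{"type":"number"}}},"fingers":{"type":"number"},"newtons":{"type":"number"}},"required":["plan"]}

```bash
ls; mkdir -p pics; cat > h.py <<'E'
import numpy as np, cv2
from scipy.spatial.transform import Rotation as R
from bench import monitor, eyes, finish_job, finder, manip
def px2w(cam,uv,depth,cal=None,d=None):
    c=cal or eyes.get_calibration(cam); h,w=depth.shape
    f=h/2/np.tan(np.radians(c["vfov"])/2); u,v=uv
    if d is None:
        p=depth[max(0,int(v)-2):int(v)+3,max(0,int(u)-2):int(u)+3]; p=p[p>0]; d=np.median(p)
    P=np.array([(u-c["cx"])/f*d,-(v-c["cy"])/f*d,-d,1]); return (np.array(c["T"])@P)[:3]
def ray_z(cam,uv,z,cal=None):
    c=cal or eyes.get_calibration(cam)
    one=np.ones((384,512)); a=np.array(c["T"])[:3,3]; b=px2w(cam,uv,one,c,d=1.0)
    r=b-a; return a+r*(z-a[2])/r[2]
def st():
    s=monitor.get_state(); r=R.from_quat(np.roll(s["eef_rot"],-1))
    print("t",s["time"],"p",np.round(s["ee_pos"],1),"rot\n",np.round(r.as_matrix(),3),"F",np.round(s["contact_force"],1),"w",s["grip_width"]); return s,r
def save(name,im): cv2.imwrite("pics/"+name,cv2.cvtColor(im,cv2.COLOR_RGB2BGR))
E
python3 - <<'E'
from h import *
st()
print(manip.grip_point_offset)
ims=[]
for cam in ("scene","top"):
    im,d=eyes.grab_frame(cam); ims.append(im); c=eyes.get_calibration(cam)
    print(cam,{k:v for k,v in c.items() if k!="T"},np.round(np.array(c["T"]),2).tolist())
    for t,z in (("hood_lug",218),("grip_tab",178),("gate_hinge",140),("crate",0),("keeper_lip",151),("weight",10),("hammer",0),("pliers",0)):
        for r in finder.landmark_of(cam,t)[:2]:
            uv=np.array(r["xy"])*[512,384]; print(t,round(r["score"],2),uv.round(1),ray_z(cam,uv,z,c).round(1))
save("a.png",cv2.resize(np.vstack(ims),None,fx=.78,fy=.78))
save("top0.png",ims[1]);save("sc0.png",ims[0])
E
```

```text
pics
t 0.0 p [ 161.1 -629.   204.6] rot
 [[ 0.969  0.248 -0.   ]
 [ 0.248 -0.969  0.002]
 [-0.    -0.002 -1.   ]] F [-0.1  0.6  0.7] w 93.87334384822029
18.8
scene {'vfov': 52.53661918211471, 'cx': 252.37783239447668, 'cy': 185.376536461379} [[-0.86, -0.41, 0.3, 972.04], [0.51, -0.68, 0.53, 604.99], [-0.01, 0.61, 0.79, 1039.16], [0.0, 0.0, 0.0, 1.0]]
hood_lug 0.96 [262.6 145.1] [562.5 -50.9 218. ]
hood_lug 0.48 [237.1 201.4] [721.8  84.6 218. ]
grip_tab 0.56 [260.3 149.2] [557.1 -72.1 178. ]
gate_hinge 0.74 [256.8 185.5] [621.4  15.2 140. ]
gate_hinge 0.71 [304.  198.5] [530.4 123.5 140. ]
crate 0.95 [257.3 182.9] [559.8 -85.3   0. ]
keeper_lip 0.93 [247.3 146.4] [ 572.8 -124.1  151. ]
keeper_lip 0.15 [260.4 150.2] [546.  -89.6 151. ]
weight 0.64 [236.6 205.1] [666.9 -35.4  10. ]
hammer 0.65 [207. 154.] [ 647.4 -290.4    0. ]
pliers 0.91 [315.7 276.6] [590.  289.4   0. ]
top {'vfov': 47.64937365208222, 'cx': 254.94251912189256, 'cy': 187.64614796968567} [[-0.0, 0.99, -0.16, 438.12], [-1.0, -0.0, -0.01, 33.19], [-0.01, 0.16, 0.99, 1314.78], [0.0, 0.0, 0.0, 1.0]]
hood_lug 0.78 [290.7 209.2] [563.9 -51.  218. ]
grip_tab 0.61 [297.1 213.4] [557.4 -70.6 178. ]
gate_hinge 0.69 [225.7 223.6] [534.2 119.3 140. ]
crate 0.69 [290.7 220.1] [555.7 -67.2   0. ]
keeper_lip 0.67 [322.  204.7] [ 583.5 -140.5  151. ]
weight 0.68 [284.4 183.7] [665.8 -49.   10. ]
weight 0.49 [295.6 212.9] [576.5 -81.4  10. ]
hammer 0.75 [366.7 195.4] [ 630.5 -300.1    0. ]
pliers 0.92 [177.9 210.7] [585.4 275.3   0. ]
```

View pics/a.png

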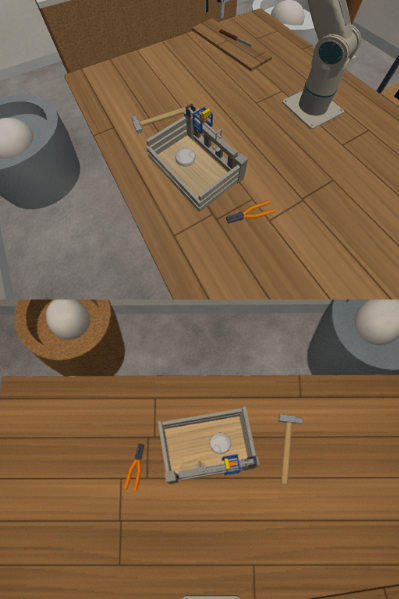

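The scene camera shows the crate at centre (hood around 205,118, upper picture). The top view shows the gate along its lower edge, with the blue and yellow hood at 232,464. Next I'll measure the colours with depth.

```bash
python3 - <<'E'
from h import *
crops=[]
for cam,(x0,x1,y0,y1) in (("top",(200,340,170,245)),("scene",(200,340,120,220))):
    im,d=eyes.grab_frame(cam); c=eyes.get_calibration(cam)
    hsv=cv2.cvtColor(im,cv2.COLOR_RGB2HSV)
    for n,lo,hi in (("yellow",(22,150,120),(34,255,255)),("blue",(100,120,60),(125,255,255)),("orange",(5,190,120),(18,255,255))):
        m=cv2.inRange(hsv,lo,hi); m[:y0]=0;m[y1:]=0;m[:,:x0]=0;m[:,x1:]=0
        v,u=np.nonzero(m)
        if len(u)<4: continue
        P=np.array([px2w(cam,(a,b),d,c,d=d[b,a]) for a,b in zip(u,v) if d[b,a]>0])
        if n=="yellow": P=P[P[:,2]>212]
        print(cam,n,len(P),P.mean(0).round(1),P.min(0).round(1),P.max(0).round(1))
        if n=="yellow" and cam=="top": 
            T=P[P[:,2]>226]; print("toponly",T.mean(0).round(1),T.min(0).round(1),T.max(0).round(1))
            r=cv2.minAreaRect(T[:,:2].astype(np.float32));print(r)
    crops.append(cv2.resize(im[y0:y1,x0:x1],(700,int(700*(y1-y0)/(x1-x0)))))
    # gate top rail: points z 135..145
    if cam=="top":
        vv,uu=np.mgrid[y0:y1,x0:x1]; P=np.array([px2w(cam,(a,b),d,c,d=d[b,a]) for a,b in zip(uu.ravel(),vv.ravel())])
        P=P[(P[:,2]>134)&(P[:,2]<146)]; np.save("rail.npy",P)
        r=cv2.minAreaRect(P[:,:2].astype(np.float32));print("rim",len(P),r,cv2.boxPoints(r).round(0).tolist())
save("b.png",np.vstack(crops)[:,:] if 0 else cv2.resize(np.vstack(crops),None,fx=.68,fy=.68))
E
```

```text
top yellow 64 [559.6 -49.2 231.4] [543.9 -55.9 220.2] [575.8 -43.1 238. ]
toponly [560.1 -49.2 231.7] [545.  -55.9 227.2] [575.8 -43.1 238. ]
((560.2200927734375, -49.06494903564453), (31.99936866760254, 11.77729606628418), 10.496906280517578)
top blue 142 [562.3 -71.9 185.3] [532.1 -94.2 136.5] [592.6 -40.4 207.2]
top orange 32 [564.5 -69.4 193.2] [559.2 -79.3 188.2] [570.4 -61.1 197.4]
rim 728 ((551.0010986328125, -4.3279876708984375), (56.409488677978516, 330.2351989746094), 10.851900100708008) [[492.0, 153.0], [554.0, -172.0], [610.0, -161.0], [548.0, 163.0]]
scene yellow 70 [561.2 -43.6 227.2] [545.3 -55.2 212.6] [578.  -36.6 236.1]
scene blue 196 [573.  -63.6 177.2] [ 533.6 -104.7  123.6] [596.5 -33.3 207.4]
scene orange 12 [563.4 -53.9 176.3] [557.7 -73.2 168. ] [567.9 -50.1 194.9]
```

View pics/b.png

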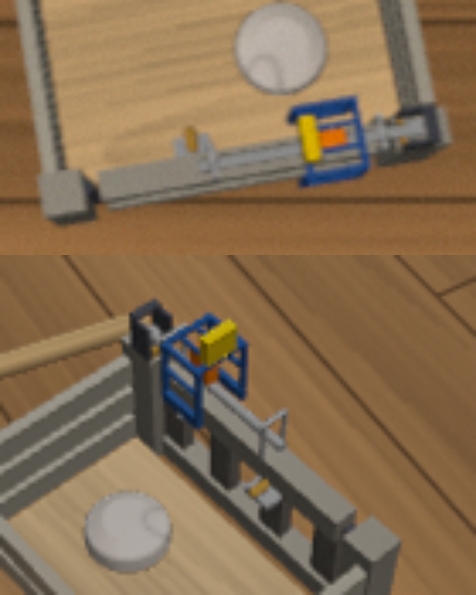

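>>> send_rows([
  [0.53,-0.463,-0.095,-86],
  [0.53,-0.463,-0.095,-86],
  [0.53,-0.463,-0.095,-86],
  [0.53,-0.463,-0.095,-86],
  [0.53,-0.463,-0.095,-86],
], fingers=0.06, newtons=20)

```text
time: 1.62
ee_pos: [337.8, -372.9, 247.9]
eef_rot: [0.001, 0.827, 0.562, 0.0]
contact_force: [0.5, -0.3, 0.2]
grip_width: 60.1
```

```bash
cat >> h.py <<'E'
Y=np.radians(10.5); TAB=np.array([564.,-69.5])
def go(xy,z,yaw_deg=100.5):
    s,r=st(); M=r.as_matrix(); d=M.T@(np.array([*xy,z])-s["ee_pos"])
    yaw=np.degrees(np.arctan2(M[1,0],M[0,0])); tw=-((yaw_deg-yaw+180)%360-180)
    print("GO m",(d/1000).round(4),"twist",round(tw,1),"yaw",round(yaw,1))
E
python3 -c "
from h import *
go((560,-49),300)"
```

```text
t 1.625 p [ 337.8 -372.9  247.9] rot
 [[ 0.368  0.93   0.001]
 [ 0.93  -0.368 -0.001]
 [-0.001  0.001 -1.   ]] F [ 0.5 -0.3  0.2] w 60.09867979656259
GO m [ 0.3829  0.0876 -0.0522] twist -32.1 yaw 68.4
```

>>> send_rows([
  [0.383,0.088,-0.052,-32],
  [0.383,0.088,-0.052,-32],
  [0.383,0.088,-0.052,-32],
  [0.383,0.088,-0.052,-32],
  [0.383,0.088,-0.052,-32],
])

```text
time: 2.25
ee_pos: [513.2, -117.8, 289.1]
eef_rot: [0.001, 0.64, 0.768, -0.0]
contact_force: [0.4, 0.5, 0.1]
grip_width: 60.1
```

>>> send_rows([
  [0.08,0.014,-0.01,0],
  [0.08,0.014,-0.01,0],
  [0.08,0.014,-0.01,0],
])

```text
time: 2.62
ee_pos: [512.6, -34.8, 299.4]
eef_rot: [0.001, 0.639, 0.769, 0.0]
contact_force: [0.0, -0.4, 0.0]
grip_width: 59.8
```

```bash
python3 - <<'E'
from h import *
im,d=eyes.grab_frame("wrist"); c=eyes.get_calibration("wrist")
for t,z in (("hood_lug",218),("grip_tab",178),("gate_hinge",140),("keeper_lip",151)):
    for r in finder.landmark_of("wrist",t)[:2]:
        uv=np.array(r["xy"])*[512,384]; print(t,round(r["score"],2),uv.round(1),ray_z("wrist",uv,z,c).round(1))
hsv=cv2.cvtColor(im,cv2.COLOR_RGB2HSV)
for n,lo,hi in (("yellow",(22,150,120),(34,255,255)),("orange",(5,190,120),(18,255,255))):
    v,u=np.nonzero(cv2.inRange(hsv,lo,hi))
    P=np.array([px2w("wrist",(a,b),d,c,d=d[b,a]) for a,b in zip(u,v) if d[b,a]>0])
    if len(P)<4: continue
    T=P[(P[:,2]>np.percentile(P[:,2],90)-6)]
    print(n,len(P),len(T),np.percentile(T,[3,50,97],axis=0).round(1).tolist(),cv2.minAreaRect(T[:,:2].astype(np.float32)))
save("c.png",im)
go((560,-49),208)
E
```

```text
hood_lug 0.96 [310.8 226.5] [562.3 -50.9 218. ]
grip_tab 0.63 [300.6 231.1] [563.5 -69.7 178. ]
grip_tab 0.4 [285.9 187.2] [541.6 -31.2 178. ]
gate_hinge 0.76 [306.1  16.7] [532.7 118.6 140. ]
keeper_lip 0.7 [298.1 278. ] [ 577.7 -130.3  151. ]
yellow 562 269 [[545.4, -57.7, 228.3], [551.7, -51.7, 233.0], [557.8, -46.6, 234.3]] ((549.9088134765625, -41.57168960571289), (12.962116241455078, 34.8609733581543), 9.447884559631348)
t 2.875 p [512.3 -38.5 298.7] rot
 [[-0.177  0.984  0.001]
 [ 0.984  0.177 -0.002]
 [-0.002  0.001 -1.   ]] F [-0.4 -0.1  0. ] w 59.78190347077599
GO m [-0.0186  0.045   0.0907] twist -0.3 yaw 100.2
```

View pics/c.png

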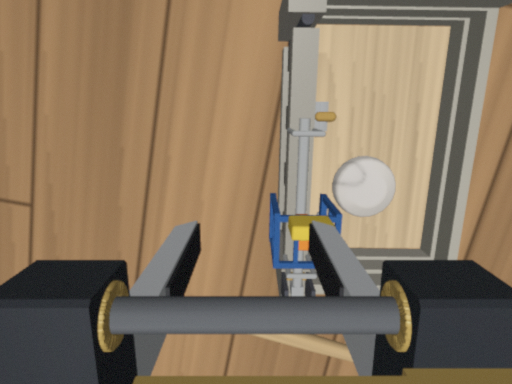

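>>> send_rows([
  [-0.02,0.046,0.03,0],
  [-0.02,0.046,0.055,0],
  [-0.02,0.046,0.055,0],
  [-0.02,0.046,0.055,0],
])

```text
time: 3.38
ee_pos: [561.4, -50.5, 244.5]
eef_rot: [0.001, 0.642, 0.767, -0.0]
contact_force: [1.4, 0.5, 0.3]
grip_width: 60.2
```

```bash
python3 -c "
from h import *
im,d=eyes.grab_frame('wrist');save('d.png',im)
go((561.5,-50),208)"
```

```text
t 3.425 p [561.6 -50.4 245. ] rot
 [[-0.177  0.984  0.003]
 [ 0.984  0.177 -0.002]
 [-0.003  0.002 -1.   ]] F [0.3 0.3 0.5] w 60.01933224628798
GO m [ 0.0005 -0.0001  0.037 ] twist -0.3 yaw 100.2
```

View pics/d.png

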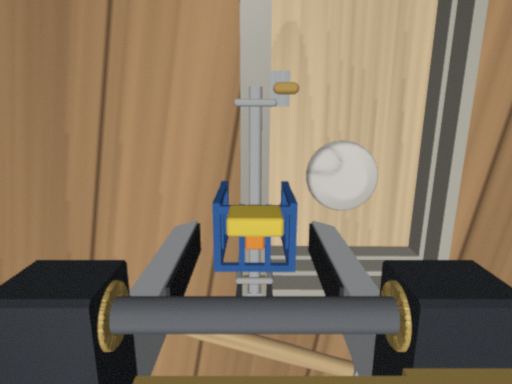

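The lug is centred between the fingers at pixel 255,220. Descending and gripping.

>>> send_rows([
  [0,0,0.02,0],
  [0,0,0.037,0],
  [0,0,0.037,0],
  [0,0,0.037,0],
])

```text
time: 3.92
ee_pos: [562.4, -50.4, 209.4]
eef_rot: [0.003, 0.642, 0.767, 0.001]
contact_force: [-0.7, 0.8, 0.0]
grip_width: 60.1
```

>>> send_rows([
  [0,0,0,0],
  [0,0,0,0],
  [0,0,0,0],
  [0,0,0,0],
], fingers=0.01, newtons=25)

```text
time: 4.42
ee_pos: [561.8, -50.6, 209.6]
eef_rot: [0.002, 0.642, 0.767, 0.0]
contact_force: [-2.2, 0.9, 4.9]
grip_width: 33.8
```

>>> send_rows([
  [0.025,0,0,0],
  [0.05,0,0,0],
  [0.075,0,0,0],
  [0.095,0,0,0],
  [0.095,0,0,0],
])

```text
time: 5.05
ee_pos: [545.4, 43.7, 209.6]
eef_rot: [0.003, 0.641, 0.767, 0.0]
contact_force: [-0.3, -1.8, 4.5]
grip_width: 33.6
```

>>> send_rows([
  [0.008,0,0,0],
  [0.013,0,0,0],
  [0.017,0,0,0],
  [0.017,0,0,0],
])

```text
time: 5.55
ee_pos: [543.8, 52.5, 209.6]
eef_rot: [0.006, 0.644, 0.765, -0.002]
contact_force: [2.0, -9.4, 4.3]
grip_width: 33.8
```

```bash
python3 -c "
from h import *
go((561.5,-50),208)"
```

```text
t 5.55 p [543.8  52.5 209.6] rot
 [[-0.171  0.985  0.006]
 [ 0.985  0.171 -0.011]
 [-0.012  0.004 -1.   ]] F [ 2.  -9.4  4.3] w 33.82960602119242
GO m [-0.104  -0.0002  0.0028] twist -0.6 yaw 99.9
```

>>> send_rows([
  [0.01,0,0,0],
  [0.016,0,0,0],
  [0.016,0,0,0],
  [0.016,0,0,0],
])

```text
time: 6.05
ee_pos: [541.8, 63.9, 209.5]
eef_rot: [0.008, 0.645, 0.764, -0.004]
contact_force: [1.5, -11.6, 6.0]
grip_width: 33.9
```

>>> send_rows([
  [-0.005,0,0,0],
  [-0.005,0,0,0],
  [-0.005,0,0,0],
])

```text
time: 6.42
ee_pos: [542.7, 59.3, 209.5]
eef_rot: [0.008, 0.645, 0.765, -0.004]
contact_force: [0.3, -2.7, 2.7]
grip_width: 33.5
```

>>> send_rows([
  [0,0,0,0],
  [0,0,0,0],
  [0,0,-0.02,0],
  [0,0,-0.05,0],
  [0,0,-0.05,0],
], fingers=0.06)

```text
time: 7.05
ee_pos: [543.6, 61.4, 261.2]
eef_rot: [0.009, 0.644, 0.765, -0.002]
contact_force: [-0.1, -0.2, -0.2]
grip_width: 59.8
```

```bash
python3 - <<'E'
from h import *
go((564,-69.5),240,100.5)
E
```

```text
t 7.05 p [543.6  61.4 261.2] rot
 [[-0.17   0.985  0.01 ]
 [ 0.985  0.17  -0.015]
 [-0.017  0.008 -1.   ]] F [-0.1 -0.2 -0.2] w 59.805728656595754
GO m [-0.1321 -0.0023  0.0234] twist -0.7 yaw 99.8
```

>>> send_rows([
  [-0.05,-0.001,0,-0.7],
  [-0.1,-0.002,0.01,-0.7],
  [-0.132,-0.002,0.026,-0.7],
  [-0.132,-0.002,0.026,-0.7],
  [-0.132,-0.002,0.026,-0.7],
], fingers=0.05)

```text
time: 7.68
ee_pos: [564.0, -67.5, 237.0]
eef_rot: [0.008, 0.639, 0.769, -0.002]
contact_force: [0.8, -0.2, -0.1]
grip_width: 49.9
```

```bash
python3 - <<'E'
from h import *
im,d=eyes.grab_frame("wrist"); c=eyes.get_calibration("wrist"); save("e.png",im)
for t,z in (("hood_lug",218),("grip_tab",178),("keeper_lip",151)):
    for r in finder.landmark_of("wrist",t)[:2]:
        uv=np.array(r["xy"])*[512,384]; print(t,round(r["score"],2),uv.round(1),ray_z("wrist",uv,z,c).round(1))
hsv=cv2.cvtColor(im,cv2.COLOR_RGB2HSV)
m=cv2.inRange(hsv,(4,190,120),(18,255,255)); n,l,s,ce=cv2.connectedComponentsWithStats(m)
for i in range(1,n):
    if s[i,4]>40:
        print(s[i],ce[i]); v,u=np.nonzero(l==i); P=np.array([px2w("wrist",(a,b),d,c,d=d[b,a]) for a,b in zip(u,v) if d[b,a]>0])
        if len(P): print(np.percentile(P,[3,50,97],axis=0).round(1).tolist())
im2,_=eyes.grab_frame("top"); im3,_=eyes.grab_frame("scene")
go(TAB,159)
E
```

```text
grip_tab 0.78 [254.3 207.2] [565.9 -67.9 178. ]
keeper_lip 0.79 [252.6 267.7] [ 576.2 -128.9  151. ]
[247 186  17   9 124] [254.72580645 189.63709677]
[[558.3, -55.0, 171.3], [563.7, -53.8, 182.3], [568.5, -53.0, 192.8]]
t 7.975 p [564.4 -68.3 237.8] rot
 [[-0.183  0.983  0.011]
 [ 0.983  0.184 -0.015]
 [-0.017  0.008 -1.   ]] F [ 1.  -0.6 -0. ] w 49.75351975729509
GO m [ 0.0002 -0.0013  0.0788] twist 0.1 yaw 100.6
```

View pics/e.png

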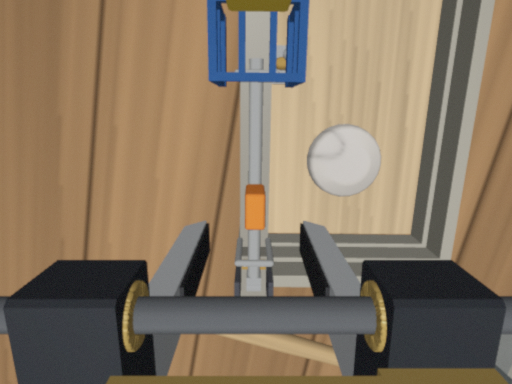

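The hood stays parked (top of the picture), and the tab at 255,207 is centred between the fingers. Descending and gripping.

>>> send_rows([
  [0.001,0,0.04,0],
  [0.001,0,0.065,0],
  [0.001,0,0.078,0],
  [0.001,0,0.078,0],
])

```text
time: 8.48
ee_pos: [564.9, -68.3, 159.4]
eef_rot: [0.009, 0.639, 0.769, -0.002]
contact_force: [-0.9, -0.5, 0.7]
grip_width: 50.1
```

>>> send_rows([
  [0,0,0,0],
  [0,0,0,0],
  [0,0,0,0],
  [0,0,0,0],
], fingers=0.0, newtons=35)

```text
time: 8.98
ee_pos: [564.9, -68.4, 159.7]
eef_rot: [0.009, 0.639, 0.769, -0.002]
contact_force: [-0.4, -0.4, 1.7]
grip_width: 13.8
```

>>> send_rows([
  [0,0,-0.006,0],
  [0,0,-0.012,0],
  [0,0,-0.012,0],
  [0,0,-0.012,0],
])

```text
time: 9.48
ee_pos: [564.9, -68.4, 171.7]
eef_rot: [0.009, 0.639, 0.769, -0.002]
contact_force: [2.1, -0.1, -2.9]
grip_width: 13.6
```

>>> send_rows([
  [0.01,0,0,0],
  [0.02,0,-0.0005,0],
  [0.03,0,-0.0005,0],
  [0.038,0,-0.0005,0],
  [0.038,0,-0.0005,0],
])

```text
time: 10.1
ee_pos: [558.0, -29.2, 171.7]
eef_rot: [0.009, 0.638, 0.77, -0.002]
contact_force: [3.6, 1.6, -2.9]
grip_width: 13.9
```

```bash
python3 - <<'E'
from h import *
s,r=st()
im,d=eyes.grab_frame("wrist"); save("f.png",im)
# arc targets about hinge
H=TAB+192*np.array([-np.sin(Y),np.cos(Y)]); p=np.array(s["ee_pos"][:2]); print("H",H,"r",np.linalg.norm(p-H))
M=r.as_matrix()
for a in range(5,31,5):
    t=np.radians(-a); q=H+np.array([[np.cos(t),-np.sin(t)],[np.sin(t),np.cos(t)]])@(p-H)
    print(a,(M.T@np.array([*(q-p),0])/1000).round(4))
E
```

```text
t 10.1 p [558.  -29.2 171.7] rot
 [[-0.185  0.983  0.011]
 [ 0.983  0.185 -0.014]
 [-0.015  0.008 -1.   ]] F [ 3.6  1.6 -2.9] w 13.927264583613749
H [529.01077911 119.28494225] r 151.24427505292203
5 [ 0.0005 -0.0132 -0.0001]
10 [ 0.0021 -0.0263 -0.0003]
15 [ 0.0049 -0.0392 -0.0004]
20 [ 0.0088 -0.0518 -0.0006]
25 [ 0.0137 -0.064  -0.0007]
30 [ 0.0198 -0.0758 -0.0009]
```

View pics/f.png

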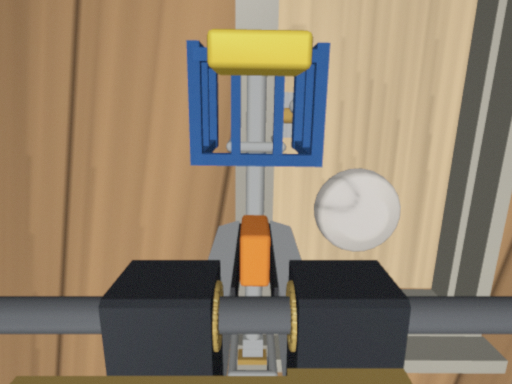

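Bolt drawn about 40 mm, with the tab held at 255,250 and the hood still parked. Swinging along the arc.

>>> send_rows([
  [0.0005,-0.0132,0,5],
  [0.002,-0.0263,0,10],
  [0.005,-0.039,0,15],
  [0.005,-0.039,0,15],
])

```text
time: 10.65
ee_pos: [518.5, -32.2, 171.4]
eef_rot: [0.009, 0.733, 0.68, -0.001]
contact_force: [3.8, 0.0, -3.3]
grip_width: 14.0
```

```bash
cat > arc.py <<'E'
from h import *
s,r=st(); M=r.as_matrix()
H=TAB+192*np.array([-np.sin(Y),np.cos(Y)]); p=np.array(s["ee_pos"][:2]); v=p-H
ang=100.5-np.degrees(np.arctan2(-v[1],-v[0])); print("gate by pos",ang,"by yaw",100.6-np.degrees(np.arctan2(M[1,0],M[0,0])),"r",np.linalg.norm(v), "torque",np.round(s["wrist_torque"],2))
for a in (20,25.5):
    t=np.radians(100.5-a); q=H-151.2*np.array([np.cos(t),np.sin(t)])
    print(a,(M.T@np.array([*(q-p),171.7-s["ee_pos"][2]])/1000).round(4),"tw",a-ang)
E
python3 arc.py
```

```text
t 10.65 p [518.5 -32.2 171.4] rot
 [[ 0.075  0.997  0.011]
 [ 0.997 -0.075 -0.014]
 [-0.013  0.012 -1.   ]] F [ 3.8  0.  -3.3] w 14.030208429400346
gate by pos 14.484157853827597 by yaw 14.928827404640373 r 151.88070707728855 torque [-0.14 -0.19 -0.18]
20 [ 0.0013 -0.0145 -0.0005] tw 5.515842146172403
25.5 [ 0.0033 -0.0289 -0.0007] tw 11.015842146172403
```

>>> send_rows([
  [0.0012,-0.0145,0,5.3],
  [0.0033,-0.0289,-0.0005,10.5],
  [0.0033,-0.0289,-0.0005,10.5],
  [0.0033,-0.0289,-0.0005,10.5],
])

```text
time: 11.15
ee_pos: [491.1, -27.5, 171.7]
eef_rot: [0.01, 0.792, 0.611, 0.0]
contact_force: [4.3, -1.4, -1.7]
grip_width: 14.0
```

```bash
python3 arc.py; python3 - <<'E'
from h import *
im,d=eyes.grab_frame("wrist"); b,d2=eyes.grab_frame("top"); c=eyes.get_calibration("top")
# gate angle: hood lug
hsv=cv2.cvtColor(b,cv2.COLOR_RGB2HSV); m=cv2.inRange(hsv,(22,150,120),(34,255,255)); m[:170]=0;m[245:]=0;m[:,:200]=0;m[:,340:]=0
v,u=np.nonzero(m);print("yellow px",len(u), [px2w("top",(u.mean(),v.mean()),d2,c).round(1).tolist() if len(u) else 0])
print([ (r["score"],ray_z("top",np.array(r["xy"])*[512,384],218,c).round(1)) for r in finder.landmark_of("top","hood_lug")[:2]])
sc,_=eyes.grab_frame("scene")
save("g.png",np.hstack([cv2.resize(im,(400,300)),cv2.resize(sc[110:230,190:350],(400,300))]))
E
```

```text
t 11.15 p [491.1 -27.5 171.7] rot
 [[ 0.254  0.967  0.012]
 [ 0.967 -0.254 -0.015]
 [-0.011  0.016 -1.   ]] F [ 4.3 -1.4 -1.7] w 13.951487298729782
gate by pos 24.969490738832505 by yaw 25.311948472867982 r 151.54563513852185 torque [-0.41 -0.05 -0.13]
20 [0.001  0.0131 0.0002] tw -4.969490738832505
25.5 [ 0.0003 -0.0014 -0.    ] tw 0.5305092611674951
yellow px 66 [[513.8, 58.3, 230.6]]
[(0.83, array([512.8,  58.3, 218. ]))]
```

View pics/g.png

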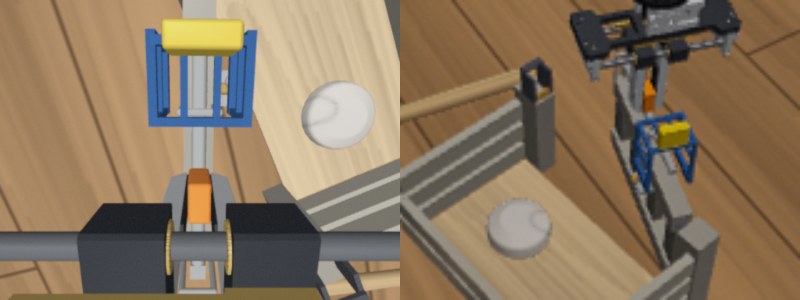

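The gate is clearly ajar: the right view shows the rail turned out of the crate with the tab at 650,95 still gripped. The hood is parked (lug at 673,135) and the stone weight hasn't moved. I'll hold for half a second, then hand in.

>>> send_rows([
  [0,0,0,0],
  [0,0,0,0],
  [0,0,0,0],
  [0,0,0,0],
])

```text
time: 11.85
ee_pos: [490.6, -27.3, 171.5]
eef_rot: [0.009, 0.792, 0.61, 0.0]
contact_force: [4.6, -3.0, -2.4]
grip_width: 13.8
```

```bash
python3 -c "
import arc
from bench import finish_job
print(finish_job())"
```

```text
t 11.85 p [490.6 -27.3 171.5] rot
 [[ 0.256  0.967  0.012]
 [ 0.967 -0.255 -0.015]
 [-0.011  0.015 -1.   ]] F [ 4.6 -3.  -2.4] w 13.797306209015204
gate by pos 25.199267962508713 by yaw 25.404485872064782 r 151.51200410542694 torque [-0.37 -0.17 -0.12]
20 [ 0.001   0.0137 -0.    ] tw -5.1992679625087135
25.5 [ 0.0003 -0.0008 -0.0002] tw 0.3007320374912865
the job is handed in; nothing more can be done
None
```

The job is done and handed in at about 11.9 s, with the arm still gripping the tab and holding the gate ajar.

- **Hood:** I pushed it by its lug to the hard stop (about 116 mm of travel) and let go. It stayed parked at about 0.109 m, clear of the bolt.
- **Bolt:** I lifted it about 12 mm over the keeper lip and drew it about 40 mm.
- **Gate:** I swung it to about 25°. The arm's position gave 25.2° and its rotation gave 25.4°; the hood lug, measured earlier from the top camera, gave about 24.5°.
- **Last checks:** The tab was still gripped at 13.8 mm, with about 6 N on the tool. No check failed.
- **Bystanders:** The stone weight looked unmoved in the last pictures. The arm never worked near the hammer or pliers, but I did not re-measure either one.

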